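# Level a rocking microscope with a wedge

## Task

The stereo microscope has lost the rubber pad of one foot (below the red sticker) and rocks. Using your fingertips only, push the orange wedge along the bench, thin end first, under that short foot until the microscope stands level on it and no longer rocks. Do not lift or tip the wedge, do not touch or shove the microscope, leave the things around it where they stand, and leave the wedge in place.

Things in the scene. Friction and masses are not known exactly. Their poses are not given: they have to be found in the camera images.
- scope: White and black stereo microscope, about 4 kg, loose, 345 mm tall; base 210 x 210 mm, its underside 22 mm above the bench. Origin: centre of the base on the plane of the three rubber pads; z its own upright, x its front (eyepiece side). Feet at x = +-85, y = +-85 mm. It leans 0.058 rad towards the short foot at the start; its z is vertical once level. All of it stays above the base's outline.
- short_foot (a point): Lowest point of the bare, domed steel foot (24 mm wide) at x = +85, y = -85 mm of the microscope, 20 mm in from both edges of the base: the front corner nearest the wedge, with a round red sticker (18 mm) on the base's top above it. It stands on the bench at the start and must rise 7 mm for the microscope to be level.
- opposite_foot (a point): Underside of the rubber pad at x = -85, y = +85 mm of the microscope, diagonally opposite the short foot. It hangs about 7 mm above the bench at the start and rests on it when level.
- wedge: Orange plastic wedge, 110 long, 44 wide, 70 g. Origin: centre of its underside; x to the thin tip, z up. Ramp from 1 mm high at x = +55 to 11 mm at x = -40; then a tab 15 thick, 50 wide, 28 tall with a flat back at x = -55. Level when the short foot is half-way along (x about 0). Sliding under takes 3 to 7 N, then over 10 N once level, which can shove the microscope; it then stays.
- wedge_tip (a point): Middle of the wedge's thin tip edge, at bench height.
- wedge_tab (a point): Centre of the flat back face of the wedge's upright tab, 14 mm above the bench; push here along the wedge's x.
- oil_bottle: Small amber bottle with black cap, 32 mm diameter, 70 mm tall, standing near the work: leave alone. Origin: centre of its underside.
- objective: Steel objective lens, 40 mm diameter, 46 mm tall, standing near the work: leave alone. Origin: centre of its underside.
- joystick: Grey stage joystick box, 90 x 75 mm, 52 mm tall with its black knob, near the work: leave alone. Origin: centre of its underside.
Mind the look-alikes: they are no part of the job. Several things have the shape of the wedge; the one meant has the colours described above.

How it is judged:
At the end, for the whole second after the job is handed in: The microscope stands level (upright within 0.011 rad, the foot diagonally opposite the short one within 3 mm of the bench), the short foot stands on the wedge's ramp and loads it with more than 1 N, the wedge lies flat, and all is at rest (angle between scope's own z axis and vertical below 0.011 rad and height (world z) of opposite_foot below 0.003 m and contact force between wedge and scope above 1 N and x of short_foot in the frame of wedge between -0.04 and 0.05 m and y of short_foot in the frame of wedge between -0.021 and 0.021 m and angle between wedge's own z axis and vertical below 0.05 rad and linear speed of each of scope, wedge below 0.01 m/s and angular speed of scope below 0.03 rad/s); the robot touches nothing.
It fails at once if the wedge is lifted or tipped (height (world z) of wedge above 0.012 m or angle between wedge's own z axis and vertical above 0.2 rad).
It fails at once if the robot touches the microscope (contact force between any of the fingers, the arm and scope above 1 N).
It fails at once if the microscope is shoved more than 15 mm or tipped (distance of scope from where it was at the start of the episode above 0.015 m or angle between scope's own z axis and vertical above 0.1 rad).
It fails at once if a thing standing around the work is moved more than 15 mm (distance of any of oil_bottle, objective, joystick from where it was at the start of the episode above 0.015 m).
It fails at once if the bottle or the objective is tipped (angle between any of oil_bottle, objective's own z axis and vertical above 0.3 rad).
It also fails if it takes over 61 s, if anything falls off the work surface, if the arm or the gripper's body presses on something with over 40 N, if the wrist force passes 120 N, or if a joint passes its speed limit or range.

## Robot

A 6-joint arm with a two-finger parallel gripper is mounted at the origin on the work surface. World frame = base frame: x ahead of the robot, y to its left, z up, the work surface at z = 0. Lengths are in m, angles in rad, forces in N, time in s.
With the tool pointing down it reaches from about 0.325 to 0.85 m from the base axis. Payload 4.4 kg.
Tool frame: the origin (TCP) lies at the very end of the fingers, on their centre line; the grasp point (between the pads) lies 19 mm behind it; z points along the fingers, y is the line along which they close (so a half turn about z gives the same grasp; the last joint's range is limited). The gripper opens to 94 mm and grips with 3 to 60 N. Pads are 16 mm wide; open, the fingers measure 119 mm over their backs; the gripper's body (75 mm by 177 mm) begins 78 mm behind the grasp point.
Start: joints at [-1.327, 0.207, 1.542, -0, 1.393, -0.15], TCP at [0.221, -0.531, 0.179] pointing down, gripper open.
Joint ranges: [-2.73, 2.73], [-0.86, 2.22], [0.23, 2.46], [-1.11, 4.25], [0.08, 2.63], [-2.82, 2.82]. Speed limits (rad/s): [2.79, 2.79, 3.14, 3.14, 3.14, 3.14].

## Interface

Orientations are given as a rotation vector (axis times angle).
In Python, from rig import manip, imaging, ticket, search_frame, masks_of gives the robot as it stands. The module is installed in compiled form; this text tells all that it offers.
- The arm moves only by the shell command python3 -m handwheel 'ROWS' [FORCE]. ROWS is JSON, a list that holds one entry, the list of rows, each a list of 5 numbers: the finger opening in m, from 0 to 0.094, then the shift along the tool's x, y, z in m, then the turn about the tool's z in degrees. A call has 1 to 12 rows; each row is the pose to reach, as a shift and turn from the pose commanded when the call began, along the tool's axes at that moment; what a row does not reach only later rows make up. A row lasts 1/12 s, in which the tool goes at most 41.7 mm and 7.16 degrees, less where a joint would pass 70% of its speed; a pose out of reach is approached as far as the arm can. A call with a gripper value outside its range is refused whole. The fingers move at their own pace and stop on an object; FORCE is the grip in N (left out, the last holds). Time passes only in rows, so rows that repeat a pose let the fingers close. It gives the time, the measured TCP pose, the force, the opening and the grip force at its end, in the units of the state.
- manip.sense(): the state, without advancing time (a new reading comes with each control period).
- imaging.get_image(name): name is "scene" or "top"; returns a dict with "image" (480x640x3 uint8, blue, green, red), "depth" (480x640 float32, m along the optical axis (not along the pixel's ray), 0 where there is no reading), "fx", "fy", "cx", "cy" (pixels), "R" (3x3) and "t" (3): a world point X has camera coordinates R X + t. Camera axes: x right, y down, z forward; pixel columns grow to the right and rows downward; lengths in m; the calibration is good to about 2 mm. A picture is of the moment at which its call begins.
- ticket.job_done(): hands the job in; it is judged then, once.
Trained networks look in the newest picture that a camera, given by its name, has taken for a name from the list of things; names that differ only in an ending like _2 or _b are one class to them, and where a whole thing is asked for, a point or a joint stands for the part that bears it (a point fixed in the world has none). Each returns a list of dicts, best first, with "conf" (0 to 1); they miss things now and then, are a little off and sometimes report something else, mostly with a low value. They report only what shows in the picture. A call takes as long as a camera call. They do not tell look-alikes from the thing itself.
- search_frame(camera, target): "centre" ([x, y, z] in m, in world coordinates, good to about 4 mm: the middle of the surface that is visible of it).
- masks_of(camera, target): "pixels" (480x640 bool, what is visible of it).
The state is a dict: "t": time; "q": joint angles; "qd": joint speeds; "joint_efforts": joint torques, N m; "eef_pos": TCP position; "eef_rot": TCP orientation; "ft_force": force on the tool from outside, world axes, zero at the start; "wrist_torque": the same for the moment, N m; "opening": finger opening in m; "finger_force": force on a finger pad.
Only numpy, scipy, OpenCV 4.12 (cv2) and the standard library are available. Lean on these libraries where they do the work, as an engineer would, in place of code of your own. Each camera call takes 0.05 s, during which the arm holds its last target. There are 200 camera calls.

## Working session

There is one attempt and no reset: what is moved stays moved. The work goes in short steps, Python scripts to look and compute and a shell command to move; the robot and the scene stay as the last step left them, time stands still between calls to the robot, and variables do not carry over. Pictures are saved under pics/ and viewed, at most 10 in all, crops included, and the job is handed in when it is done.

```bash
mkdir -p pics; cat > h.py <<'E'
import numpy as np, cv2
from rig import manip, imaging, ticket, search_frame, masks_of
def world(im,u,v,z=None):
    R,t=np.array(im["R"]),np.array(im["t"])
    d=np.stack([(u-im["cx"])/im["fx"],(v-im["cy"])/im["fy"],np.ones(np.shape(u))],-1)
    c=-R.T@t; w=d@R
    if z is None: s=im["depth"][np.asarray(v,int),np.asarray(u,int)]
    else: s=(z-c[2])/w[...,2]
    return c+w*s[...,None]
def pix(im,X):
    p=np.array(im["R"])@X+im["t"]; return [round(float(im["fx"]*p[0]/p[2]+im["cx"])),round(float(im["fy"]*p[1]/p[2]+im["cy"]))]
E
python3 - <<'E'
from h import *
for c in("top","scene"):
    im=imaging.get_image(c); cv2.imwrite(f"pics/{c}0.png",im["image"])
    print(c,-np.array(im["R"]).T@im["t"])
    for n in("wedge","scope","short_foot","wedge_tip","wedge_tab","oil_bottle","objective","joystick"):
        print(n,[(np.round(d["centre"],3).tolist(),round(d["conf"],2),pix(im,np.array(d["centre"]))) for d in search_frame(c,n)])
s=manip.sense();print(s["t"],s["eef_pos"],s["eef_rot"],s["ft_force"])
E
```

```text
top [0.54316945 0.06022489 1.07028586]
wedge [([0.66, -0.027, 0.006], 0.73, [356, 216]), ([0.828, -0.165, -0.0], 0.7, [428, 133]), ([0.539, -0.189, 0.011], 0.68, [439, 281]), ([0.791, 0.189, 0.006], 0.61, [246, 146]), ([0.798, -0.019, 0.007], 0.56, [353, 145])]
scope [([0.506, 0.153, 0.313], 0.77, [240, 301])]
short_foot [([0.503, 0.155, 0.315], 0.69, [238, 303]), ([0.657, -0.027, 0.009], 0.61, [356, 217])]
wedge_tip [([0.828, -0.163, 0.012], 0.97, [428, 131]), ([0.791, -0.018, 0.009], 0.73, [353, 148]), ([0.538, -0.19, 0.005], 0.73, [439, 282]), ([0.786, 0.189, 0.009], 0.71, [246, 147]), ([0.659, -0.028, 0.009], 0.58, [356, 216])]
wedge_tab [([0.545, -0.189, 0.004], 0.92, [439, 278]), ([0.789, 0.188, 0.011], 0.85, [246, 146]), ([0.829, -0.165, 0.007], 0.79, [429, 131]), ([0.794, -0.02, 0.008], 0.74, [354, 147]), ([0.654, -0.025, 0.008], 0.63, [355, 219])]
oil_bottle [([0.674, 0.171, 0.041], 0.71, [251, 204]), ([0.662, -0.025, 0.005], 0.42, [355, 215])]
objective [([0.488, 0.022, 0.041], 0.86, [329, 306])]
joystick [([0.5, -0.058, 0.022], 0.57, [371, 300])]
scene [ 1.10044222 -0.2887
[... 480 characters left out ...]
, 416]), ([0.539, -0.195, 0.008], 0.76, [186, 288]), ([0.79, 0.183, 0.011], 0.76, [440, 292])]
wedge_tab [([0.537, -0.196, 0.01], 0.86, [185, 287]), ([0.66, -0.029, 0.006], 0.84, [301, 295]), ([0.793, -0.02, 0.007], 0.83, [348, 348]), ([0.831, -0.166, 0.01], 0.62, [282, 413]), ([0.79, 0.183, 0.009], 0.58, [440, 292])]
oil_bottle [([0.689, 0.165, 0.042], 0.81, [398, 249]), ([0.662, -0.034, 0.006], 0.37, [299, 297])]
objective []
joystick [([0.524, -0.071, 0.019], 0.76, [244, 252]), ([0.498, 0.018, 0.03], 0.56, [278, 222]), ([0.517, 0.146, 0.198], 0.38, [341, 135])]
0.9 [ 0.2206335  -0.53101074  0.17887676] [ 3.08080967e+00  6.14614034e-01 -6.86117469e-06] [ 0.9124952  -0.74542186 -0.70244766]
```

View pics/top0.png

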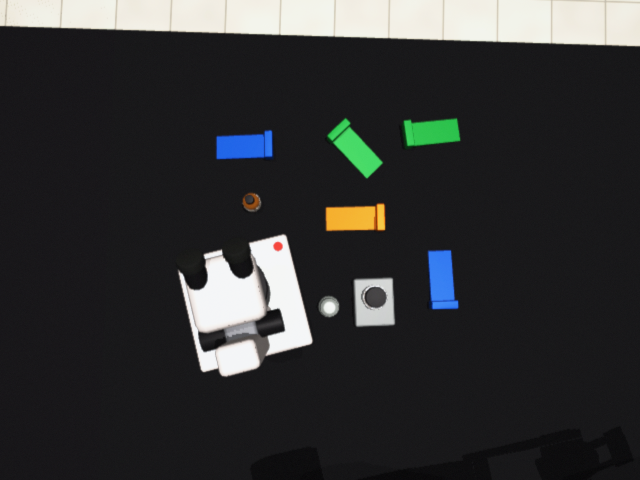

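View pics/scene0.png

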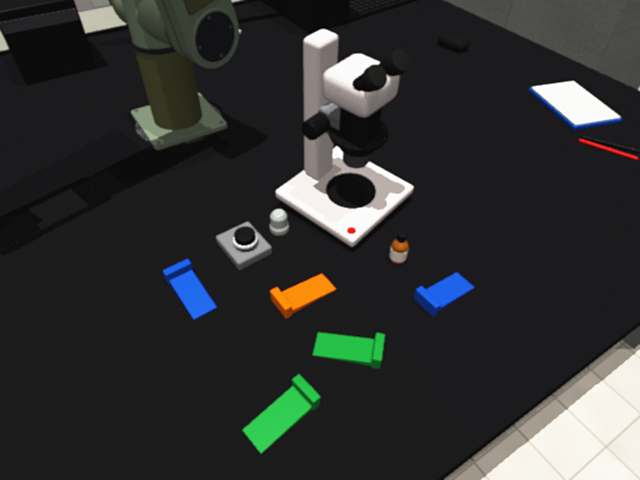

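Wedge-shaped things in the top view: orange (356,217), green (355,150) and (432,132), blue (244,146) and (442,280). Only the one at (356,217) is orange, so it fits. The red sticker is at (278,246). I'll confirm with a crop and measure both.

```bash
python3 - <<'E'
from h import *
for c in("top","scene"):
    im=imaging.get_image(c); hsv=cv2.cvtColor(im["image"],cv2.COLOR_BGR2HSV)
    H,S,V=cv2.split(hsv)
    red=((H<4)|(H>176))&(S>180)&(V>120)
    org=(H>=8)&(H<22)&(S>200)&(V>110)
    print(c)
    for nm,m in(("red",red),("org",org)):
        n,l,st,ce=cv2.connectedComponentsWithStats(m.astype(np.uint8))
        for i in range(1,n):
            if st[i,4]<25: continue
            v,u=np.nonzero(l==i)
            if nm=="red" or st[i,4]>400:
                P=world(im,u,v); print(nm,st[i,4],ce[i].round(1),np.median(P,0).round(4))
            if nm=="org" and st[i,4]>400:
                g=im["depth"][v,u]>0; P=P[g]
                tab=P[P[:,2]>.022]; ramp=P[(P[:,2]<.016)]
                print("tab",len(tab),tab.mean(0).round(4),"rampZ",ramp[:,2].min().round(4),ramp[:,2].max().round(4))
                for q,nn in((tab,"tab"),(ramp,"ramp"),(P,"all")):
                    r=cv2.minAreaRect((q[:,:2]*1000).astype(np.float32)); print(nn,np.round(r[0],1),np.round(r[1],1),round(r[2],2))
                    print(np.round(cv2.boxPoints(r),1).tolist())
    # scope base top
    if c=="top":
        v,u=np.nonzero((im["depth"]>0)); P=world(im,u,v)
        k=(P[:,2]>.015)&(P[:,2]<.06)&(V[v,u]>150)&(S[v,u]<40)&(P[:,1]>.03)
        q=P[k]; r=cv2.minAreaRect((q[:,:2]*1000).astype(np.float32)); print("base",r,np.round(cv2.boxPoints(r),1).tolist())
        cr=im["image"][180:330,190:450]; cv2.imwrite("pics/crop1.png",cv2.resize(cr,None,fx=3,fy=3,interpolation=cv2.INTER_CUBIC))
E
```

```text
top
red 40 [277.5 245.8] [0.5963 0.1203 0.0376]
org 934 [348.3 217.9] [ 0.6557 -0.0071  0.0052]
tab 64 [ 0.6579 -0.0711  0.0273] rampZ -0.0074 0.0156
tab [657.1 -71.4] [49.8 15.1] 2.03
[[632.0, -64.80000305175781], [632.5, -79.80000305175781], [682.2999877929688, -78.0], [681.7000122070312, -63.0]]
ramp [659.  -22.7] [ 51.6 107.8] 2.6
[[630.7999877929688, 30.0], [635.7000122070312, -77.69999694824219], [687.2999877929688, -75.4000015258789], [682.4000244140625, 32.29999923706055]]
all [658.6 -24.1] [ 54.9 109.4] 1.28
[[630.0, 30.0], [632.4000244140625, -79.4000015258789], [687.2000122070312, -78.0999984741211], [684.7999877929688, 31.200000762939453]]
base ((496.5633544921875, 160.14292907714844), (209.1218719482422, 248.375244140625), 15.723835945129395) [[362.29998779296875, 251.3000030517578], [429.6000061035156, 12.300000190734863], [630.9000244140625, 68.9000015258789], [563.5999755859375, 308.0]]
scene
red 220 [608.2 148.6] [0.6834 0.8464 0.0079]
red 31 [351. 230.] [0.5992 0.122  0.0387]
org 1415 [301.  293.9] [ 0.6611 -0.0301  0.0078]
tab 237 [ 0.6621 -0.071   0.028 ] rampZ -0.0024 0.0158
tab [660.3 -70. ] [50. 16.] 2.19
[[635.0999755859375, -62.900001525878906], [635.7000122070312, -78.9000015258789], [685.5999755859375, -77.0], [685.0, -61.0]]
ramp [647.9 -21.5] [ 70.6 114.1] 3.13
[[609.5999755859375, 33.5], [615.7999877929688, -80.4000015258789], [686.2999877929688, -76.5], [680.0999755859375, 37.400001525878906]]
all [648.3 -21.5] [ 70.7 114.2] 2.64
[[610.2999877929688, 33.900001525878906], [615.5999755859375, -80.19999694824219], [686.2000122070312, -76.9000015258789], [681.0, 37.099998474121094]]
```

View pics/crop1.png

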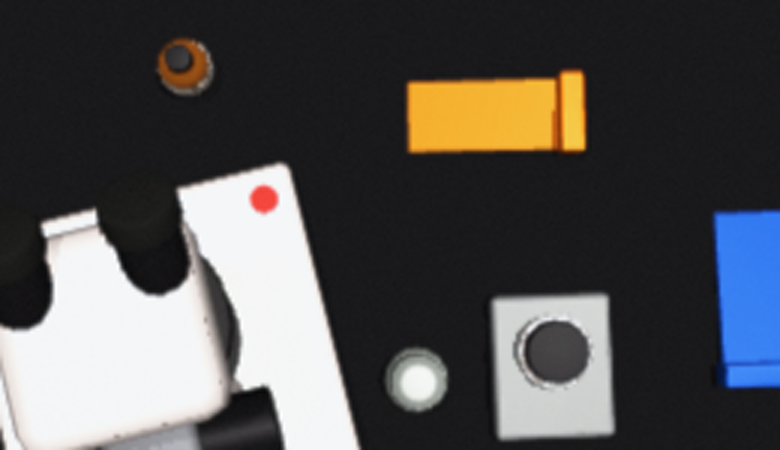

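The crop confirms it: the orange wedge has its tab on the right (px 356,217, towards −y) and its thin end points +y. The sticker is up-left of it. The foot is about (0.597, 0.122), and the wedge centre about (0.657, −0.023) with a heading of about 92°. I'm going above the place behind the tab, with the fingers 20 mm open to make a wide pusher.

```bash
python3 -m handwheel '[[[0.02,0.047,-0.018,0,-6],[0.02,0.094,-0.036,0,-12],[0.02,0.141,-0.054,0,-18],[0.02,0.188,-0.073,0,-24],[0.02,0.235,-0.091,0,-30],[0.02,0.283,-0.109,0,-36],[0.02,0.33,-0.127,0,-42],[0.02,0.378,-0.146,0,-48],[0.02,0.425,-0.164,0,-54],[0.02,0.472,-0.182,0,-60],[0.02,0.519,-0.2,0,-65],[0.02,0.5665,-0.219,0,-69.5]]]' 10
```

```text
t: 2.0
eef_pos: [0.5836, -0.184, 0.179]
eef_rot: [2.176, 2.266, 0.0]
ft_force: [0.7, -1.0, 0.7]
opening: 0.0206
finger_force: 0.0
```

```bash
python3 -m handwheel '[[[0.02,0.023,0.026,0,0],[0.02,0.046,0.053,0,0],[0.02,0.07,0.079,0.02,0],[0.02,0.07,0.079,0.05,0],[0.02,0.07,0.079,0.08,0],[0.02,0.07,0.079,0.11,0],[0.02,0.07,0.079,0.14,0],[0.02,0.07,0.079,0.158,0],[0.02,0.07,0.079,0.158,0],[0.02,0.07,0.079,0.158,0],[0.02,0.07,0.079,0.158,0]]]' && cat > w.py <<'E'
from h import *
def rel(pose,foot,tcp):
    x,y,a=pose;h=np.array([np.cos(a),np.sin(a)]);l=np.array([-h[1],h[0]])
    for n,p in(("foot",foot),("tcp",tcp)):
        d=np.array(p)[:2]-[x,y]; print(n,"in wedge frame (mm)",(1000*np.array([d@h,d@l])).round(1))
def fit(im,pose0):
    "fit wedge pose by its orange silhouette"
    from scipy.optimize import minimize
    H,S,V=cv2.split(cv2.cvtColor(im["image"],cv2.COLOR_BGR2HSV))
    m=((H>=8)&(H<22)&(S>170)&(V>90)).astype(np.uint8)
    n,l,st,ce=cv2.connectedComponentsWithStats(m); i=1+np.argmax(st[1:,4]); m=(l==i).astype(np.uint8)
    K=4; M=cv2.resize(m*255,None,fx=K,fy=K,interpolation=cv2.INTER_CUBIC).astype(float)/255
    R,t=np.array(im["R"]),np.array(im["t"])
    a=[(55,-22,0),(55,22,0),(55,22,1),(55,-22,1),(-40,22,0),(-40,-22,0),(-40,22,11),(-40,-22,11)]
    b=[(x,y,z) for x in(-55,-40) for y in(-25,25) for z in(0,28)]
    def sil(p):
        c,s=np.cos(p[2]),np.sin(p[2]); im2=np.zeros(M.shape,np.uint8)
        for part in(a,b):
            q=np.array(part)/1000.; X=np.c_[p[0]+c*q[:,0]-s*q[:,1],p[1]+s*q[:,0]+c*q[:,1],q[:,2]]
            Y=X@R.T+t; uv=np.c_[im["fx"]*Y[:,0]/Y[:,2]+im["cx"],im["fy"]*Y[:,1]/Y[:,2]+im["cy"]]
            uv=(uv+.5)*K-.5
            cv2.fillConvexPoly(im2,cv2.convexHull(np.round(uv*16).astype(np.int32)),255,cv2.LINE_AA,4)
        return im2/255.
    f=lambda d:np.abs(sil(pose0+np.array(d)*[.001,.001,.01])-M).sum()
    r=min((minimize(f,x0,method="Nelder-Mead",options=dict(initial_simplex=np.array(x0)+np.array([[0,0,0],[4,0,0],[0,4,0],[0,0,4]]))) for x0 in([0,0,0],[-3,3,0],[3,-3,-3])),key=lambda r:r.fun)
    return pose0+r.x*[.001,.001,.01], r.fun/M.sum()
E
python3 - <<'E'
from w import *
s=manip.sense(); ps=[]
for c in("top","scene"):
    im=imaging.get_image(c); p,e=fit(im,np.array([.657,-.023,1.606])); print(c,p.round(4),np.degrees(p[2]).round(1),e.round(3)); rel(p,(.5965,.1225),s["eef_pos"])
    cv2.imwrite(f"pics/{c}1.png",im["image"])
print(s["eef_pos"])
E
```

```text
t: 2.92
eef_pos: [0.6601, -0.1134, 0.0225]
eef_rot: [2.179, 2.259, 0.002]
ft_force: [-0.5, 0.8, 0.1]
opening: 0.0201
finger_force: 0.0
top [ 0.6562 -0.0236  1.613 ] 92.4 0.043
foot in wedge frame (mm) [148.5  53.5]
tcp in wedge frame (mm) [-89.9  -0.1]
scene [ 0.6575 -0.0202  1.6097] 92.2 0.241
foot in wedge frame (mm) [145.   55.4]
tcp in wedge frame (mm) [-93.2   1. ]
[ 0.66011427 -0.11338049  0.02250429]
```

View pics/scene1.png

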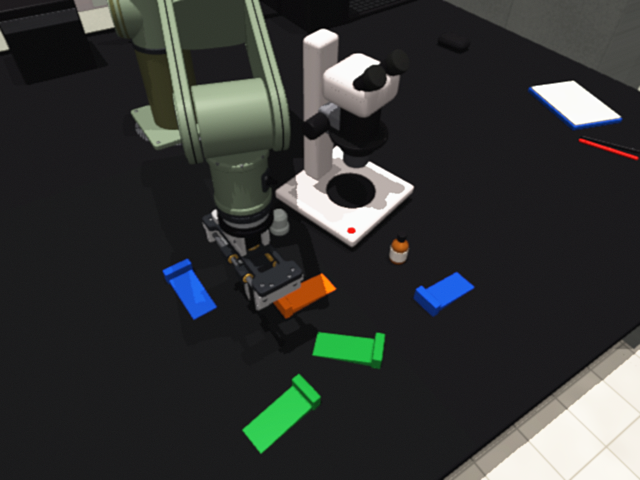

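The scene view shows the gripper behind the orange wedge (300,295), aligned with the tab (TCP at −90, 0 mm in the wedge frame). I'll lower and close the gap, then check the arm's clearance to the scope for the coming swing.

```bash
python3 -m handwheel '[[[0.02,0,0,0.008,0],[0.02,0,0,0.0155,0],[0.02,0.005,0,0.0155,0],[0.02,0.01,0,0.0155,0],[0.02,0.014,0,0.0155,0],[0.02,0.018,0,0.0155,0],[0.02,0.021,0,0.0155,0],[0.02,0.024,0,0.0155,0],[0.02,0.026,0,0.0155,0],[0.02,0.026,0,0.0155,0]]]'
python3 - <<'E'
from w import *
s=manip.sense(); print("q1",s["q"][0])
im=imaging.get_image("top"); p,e=fit(im,np.array([.6562,-.0236,1.613])); print(p.round(4),np.degrees(p[2]).round(1),e.round(3)); rel(p,(.5965,.1225),s["eef_pos"])
A=[];B=[]
for c in("top","scene"):
    im=imaging.get_image(c); D=im["depth"]; H,S,V=cv2.split(cv2.cvtColor(im["image"],cv2.COLOR_BGR2HSV))
    v,u=np.nonzero(D>0); P=world(im,u,v)
    w=np.array([-.215,.977]); f=np.array([.977,.215]); q=P[:,:2]-[.505,.189-.012]
    sc=(np.abs(q@f)<.13)&(np.abs(q@w)<.12)&(P[:,2]>.06)&(P[:,2]<.36)
    if c=="scene":
        az=np.arctan2(P[:,1],P[:,0]);r=np.hypot(P[:,0],P[:,1])
        arm=(P[:,2]>.12)&(r>.1)&(r<.8)&(np.abs(az-s["q"][0])<.35)&~sc
        A.append(P[arm])
    else: A.append(P[(P[:,2]>.12)&(P[:,1]<.04)&(P[:,0]<.8)&(P[:,0]>.1)])
    B.append(P[sc&(P[:,1]>.075)])
A=np.vstack(A)[::3];B=np.vstack(B)[::2]
from scipy.spatial import cKDTree
for dq in(0,.1,.2,.25,.3):
    c,n=np.cos(dq),np.sin(dq); X=A@np.array([[c,n,0],[-n,c,0],[0,0,1]])
    d,i=cKDTree(B).query(X); k=np.argsort(d)[:1]; print(dq,d[k].round(3),X[k].round(3),B[i[k]].round(3))
E
```

```text
t: 3.85
eef_pos: [0.6579, -0.0864, 0.0055]
eef_rot: [2.18, 2.262, 0.0]
ft_force: [0.6, -0.2, -0.2]
opening: 0.0203
finger_force: 0.0
q1 -0.26095314747121556
[ 0.6554 -0.0073  1.6106] 92.3 0.299
foot in wedge frame (mm) [132.1  53.7]
tcp in wedge frame (mm) [-79.1   0.7]
0 [0.15] [[0.527 0.005 0.402]] [[0.5   0.122 0.313]]
0.1 [0.101] [[0.596 0.045 0.368]] [[0.577 0.14  0.337]]
0.2 [0.047] [[0.589 0.105 0.368]] [[0.578 0.144 0.346]]
0.25 [0.025] [[0.583 0.134 0.368]] [[0.578 0.144 0.346]]
0.3 [0.019] [[0.575 0.163 0.368]] [[0.57  0.161 0.35 ]]
```

```bash
python3 -m handwheel '[[[0.02,0.0035,0.0021,0,-2],[0.02,0.0071,0.0042,0,-4],[0.02,0.0108,0.006,0,-6],[0.02,0.0145,0.0078,0,-8],[0.02,0.0183,0.0094,0,-10],[0.02,0.0222,0.0109,0,-12],[0.02,0.0261,0.0123,0,-14],[0.02,0.03,0.0135,0,-16],[0.02,0.034,0.0146,0,-18],[0.02,0.038,0.0155,0,-20],[0.02,0.0441,0.0167,0,-23],[0.02,0.0441,0.0167,0,-23]]]'
python3 - <<'E'
from w import *
s=manip.sense(); print("q",s["q"]); tcp=s["eef_pos"]
for c in("top","scene"):
    im=imaging.get_image(c); cv2.imwrite(f"pics/{c}2.png",im["image"])
    a=np.radians(115.3); h=np.array([np.cos(a),np.sin(a)])
    p0=np.r_[tcp[:2]+.063*h,a]; print("pred",p0.round(4)); rel(p0,(.5965,.1225),tcp)
    p,e=fit(im,p0); print(c,p.round(4),np.degrees(p[2]).round(1),e.round(3)); rel(p,(.5965,.1225),tcp)
    if c=="scene": i2=im
t=cv2.imread("pics/top2.png")[120:360,180:440]; t=cv2.resize(t,(400,369))
sc=i2["image"][150:390,180:440]; cv2.imwrite("pics/c2.png",np.hstack([t,cv2.resize(sc,(400,369))]))
v,u=np.nonzero(i2["depth"]>0);P=world(i2,u,v);k=(P[:,2]>.05)&(np.hypot(*(P[:,:2]-tcp[:2]).T)<.2)&(P[:,1]<.07); Q=P[k]
for z in np.arange(.05,.5,.04):
    m=Q[(Q[:,2]>=z)&(Q[:,2]<z+.04)]
    if len(m)>5: print("z",z.round(2),"dx",(m[:,0].min()-tcp[0]).round(3),(m[:,0].max()-tcp[0]).round(3),"dy max",(m[:,1].max()-tcp[1]).round(3))
E
```

```text
t: 5.0
eef_pos: [0.673, -0.0416, 0.0053]
eef_rot: [-1.685, -2.651, -0.001]
ft_force: [-0.3, -0.4, -0.6]
opening: 0.0199
finger_force: 0.0
q [-1.90171018e-01  5.82727473e-01  1.40616580e+00  4.32565367e-04
  1.15272033e+00 -6.29101089e-01]
pred [0.6461 0.0153 2.0124]
foot in wedge frame (mm) [118.1  -1. ]
tcp in wedge frame (mm) [-63.  -0.]
top [0.6519 0.0249 1.9953] 114.3 3.594
foot in wedge frame (mm) [111.7  10.3]
tcp in wedge frame (mm) [-69.3   8.2]
pred [0.6461 0.0153 2.0124]
foot in wedge frame (mm) [118.1  -1. ]
tcp in wedge frame (mm) [-63.  -0.]
scene [ 0.6575 -0.0214  1.6028] 91.8 0.49
foot in wedge frame (mm) [145.7  56.4]
tcp in wedge frame (mm) [-20.8 -14.8]
z 0.05 dx -0.183 0.025 dy max 0.018
z 0.09 dx -0.016 0.033 dy max 0.017
z 0.13 dx -0.065 0.094 dy max 0.066
z 0.17 dx -0.091 0.094 dy max 0.065
z 0.21 dx -0.03 0.039 dy max 0.036
z 0.25 dx -0.025 0.038 dy max 0.032
z 0.29 dx -0.013 0.039 dy max 0.033
z 0.33 dx -0.091 0.053 dy max 0.047
z 0.37 dx -0.166 0.053 dy max 0.067
z 0.41 dx -0.179 0.036 dy max 0.067
z 0.45 dx -0.174 -0.057 dy max 0.074
```

View pics/c2.png

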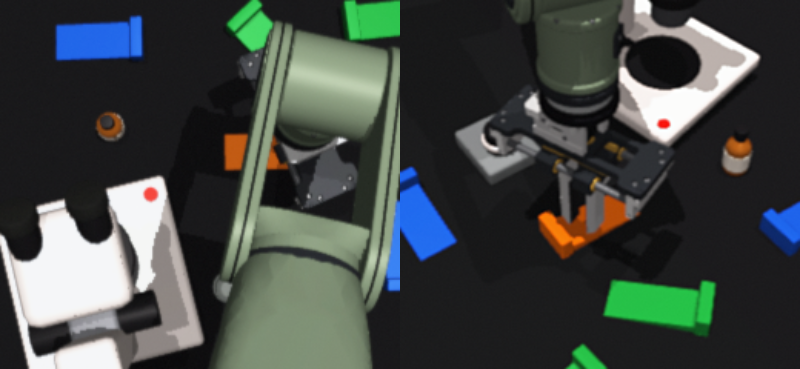

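The crop shows the fingers at about (308,301), over or beyond the tab, and the orange wedge looks unmoved. That contradicts the reported TCP, so I'm checking it by depth before moving on.

```bash
python3 - <<'E'
from w import *
s=manip.sense(); tcp=np.array(s["eef_pos"]); print(s["t"],tcp,s["ft_force"])
im=imaging.get_image("scene"); cr=im["image"][240:330,230:350]; cv2.imwrite("pics/c3.png",cv2.resize(cr,None,fx=6.5,fy=6.5,interpolation=cv2.INTER_CUBIC))
a=np.radians(115.1); h=np.array([np.cos(a),np.sin(a),0]); l=np.array([-h[1],h[0],0])
for n,o in(("tcp",0),("left finger",.016),("right finger",-.016)): print(n,pix(im,tcp+o*l),(tcp+o*l).round(3))
for n,q in(("tab old",[.6595,-.071,.028]),("tip old",[.655,.031,0])): print(n,pix(im,np.array(q)))
H,S,V=cv2.split(cv2.cvtColor(im["image"],cv2.COLOR_BGR2HSV))
v,u=np.nonzero((H>=5)&(H<22)&(S>170)&(V>60)); k=(u<350)&(v>260); P=world(im,u[k],v[k])
T=P[P[:,2]>.02]; print("tab pts",len(T),T.mean(0).round(4),T.min(0).round(3),T.max(0).round(3)); print("all",P.min(0).round(3),P.max(0).round(3))
E
```

```text
5.1 [ 0.67286941 -0.04247761  0.00530693] [-0.34864995 -0.00886275  0.49372136]
tcp [298, 304] [ 0.673 -0.042  0.005]
left finger [291, 300] [ 0.658 -0.049  0.005]
right finger [306, 308] [ 0.687 -0.036  0.005]
tab old [280, 298]
tip old [327, 281]
tab pts 274 [ 0.6714 -0.073   0.0428] [ 0.636 -0.289  0.02 ] [ 1.1   -0.04   0.682]
all [ 0.614 -0.289 -0.002] [1.1   0.033 0.682]
```

View pics/c3.png

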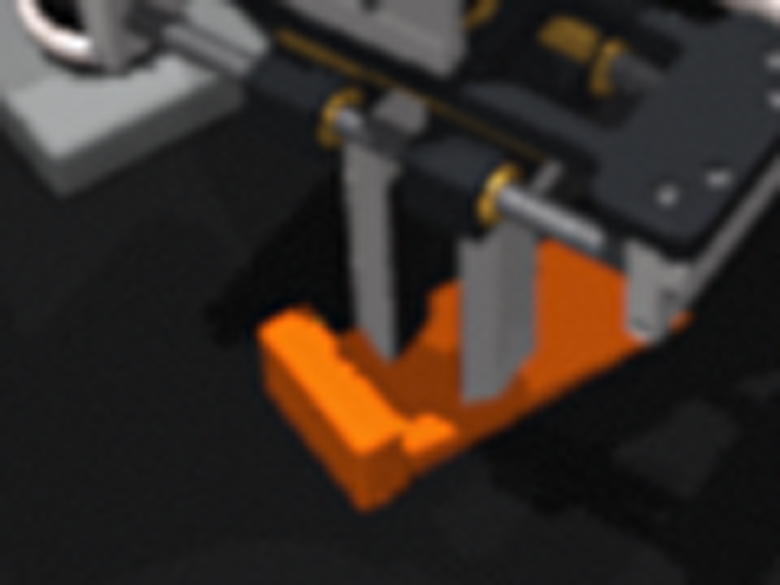

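The fingers look sunk into the ramp, past the tab, with no force. I'll read the depth on the finger ends and their surroundings to settle where they are.

```bash
python3 - <<'E'
from w import *
im=imaging.get_image("scene")
for n,col in(("right finger",304),("left finger",289),("tab",281)):
    for v in range(278,314,4):
        print(n,(col,v),im["image"][v,col].tolist(),world(im,np.array([col]),np.array([v]))[0].round(4))
s=manip.sense();print(s["eef_pos"],s["opening"],s["ft_force"],s["q"][:3])
E
```

```text
right finger (304, 278) [101, 101, 103] [ 0.6943 -0.0429  0.0991]
right finger (304, 282) [104, 104, 105] [ 0.6949 -0.0434  0.09  ]
right finger (304, 286) [104, 104, 106] [ 0.6945 -0.0432  0.0791]
right finger (304, 290) [106, 105, 107] [ 0.6939 -0.0429  0.0677]
right finger (304, 294) [105, 104, 107] [ 0.6934 -0.0428  0.0564]
right finger (304, 298) [105, 104, 106] [ 0.6941 -0.0433  0.0466]
right finger (304, 302) [25, 60, 130] [ 0.6767 -0.0329  0.0078]
right finger (304, 306) [8, 40, 97] [ 0.6808 -0.0355  0.0026]
right finger (304, 310) [16, 17, 15] [ 6.869e-01 -3.920e-02  6.000e-04]
left finger (289, 278) [74, 74, 76] [ 0.665  -0.0541  0.0761]
left finger (289, 282) [76, 76, 78] [ 0.6655 -0.0547  0.0665]
left finger (289, 286) [85, 85, 85] [ 0.6655 -0.0551  0.056 ]
left finger (289, 290) [97, 97, 99] [ 0.6663 -0.0559  0.0466]
left finger (289, 294) [83, 88, 106] [ 0.6664 -0.0563  0.0359]
left finger (289, 298) [7, 53, 130] [ 0.6572 -0.0518  0.0109]
left finger (289, 302) [7, 89, 213] [ 0.6751 -0.0618  0.027 ]
left finger (289, 306) [9, 119, 246] [ 0.6843 -0.0671  0.0302]
left finger (289, 310) [8, 53, 127] [ 0.6847 -0.0677  0.0195]
tab (281, 278) [12, 11, 11] [ 6.025e-01 -3.720e-02  3.000e-04]
tab (281, 282) [12, 11, 11] [ 6.105e-01 -4.180e-02 -2.000e-04]
tab (281, 286) [12, 11, 11] [ 6.184e-01 -4.630e-02 -4.000e-04]
tab (281, 290) [12, 11, 21] [ 0.626  -0.0507 -0.0009]
tab (281, 294) [8, 94, 218] [ 0.6537 -0.0651  0.028 ]
tab (281, 298) [7, 124, 246] [ 0.6609 -0.0693  0.0276]
tab (281, 302) [12, 130, 249] [ 0.6682 -0.0735  0.0276]
tab (281, 306) [5, 68, 165] [ 0.6729 -0.0764  0.0237]
tab (281, 310) [10, 59, 140] [ 0.6735 -0.0772  0.0134]
[ 0.67285955 -0.0427773   0.00532284] 0.01994233270783139 [-0.79632759  0.69522976  0.68766016] [-0.19157848  0.58263701  1.40632955]
```

The depth shows the finger ends at z≈0.035 while the state reports 0.005. The fingers really end about 30 mm above the reported TCP, so they passed over the 28 mm tab and the wedge hasn't moved. I'll go back behind the tab, lower part-way and re-measure the tips.

```bash
python3 -m handwheel '[[[0.02,0,0,-0.015,0],[0.02,0,0,-0.02,0],[0.02,-0.014,-0.01,-0.02,6],[0.02,-0.028,-0.02,-0.02,12],[0.02,-0.042,-0.03,-0.02,18],[0.02,-0.056,-0.0405,-0.02,22.8],[0.02,-0.056,-0.0405,-0.005,22.8],[0.02,-0.056,-0.0405,0.007,22.8],[0.02,-0.056,-0.0405,0.014,22.8],[0.02,-0.056,-0.0405,0.017,22.8],[0.02,-0.056,-0.0405,0.017,22.8]]]'
cat > tip.py <<'E'
from w import *
s=manip.sense(); tcp=np.array(s["eef_pos"]); im=imaging.get_image("scene")
H,S,V=cv2.split(cv2.cvtColor(im["image"],cv2.COLOR_BGR2HSV))
v,u=np.nonzero(im["depth"]>0); P=world(im,u,v)
k=(np.hypot(*(P[:,:2]-tcp[:2]).T)<.04)&(P[:,2]>.006)&(P[:,2]<.12)&(S[v,u]<60)&(V[v,u]>55)
for c in np.unique(u[k]):
    j=k&(u==c)
    if j.sum()>6: i=np.argmax(np.where(j,v,0)); print(c,v[i],"low pt",P[i].round(4),end=" ; ")
print("\ntcp",tcp,"force",s["ft_force"])
E
python3 tip.py; python3 - <<'E'
from w import *
p,e=fit(imaging.get_image("top"),np.array([.6562,-.0236,1.613])); print(p.round(4),e.round(3)); rel(p,(.5965,.1225),manip.sense()["eef_pos"])
E
```

```text
t: 6.12
eef_pos: [0.659, -0.1093, -0.013]
eef_rot: [-2.175, -2.264, 0.002]
ft_force: [-0.7, 0.0, 0.2]
opening: 0.0198
finger_force: 0.0
250 305 low pt [ 0.6418 -0.1194  0.0221] ; 251 307 low pt [ 0.6449 -0.1193  0.0199] ; 252 309 low pt [ 0.6471 -0.1189  0.0164] ; 259 317 low pt [ 0.6721 -0.1182  0.0227] ; 260 320 low pt [ 0.6738 -0.1178  0.0157] ; 
tcp [ 0.65895005 -0.10930237 -0.01295188] force [-0.70769761  0.02459293  0.18133926]
[ 0.6562 -0.0237  1.6106] 0.044
foot in wedge frame (mm) [148.4  53.9]
tcp in wedge frame (mm) [-86.1  -0.5]
```

The tips are now at about z=0.015 real (−0.013 reported). I'll lower 9 mm more and close up to the tab.

```bash
python3 -m handwheel '[[[0.02,0,0,0.005,0],[0.02,0,0,0.009,0],[0.02,0,0,0.009,0],[0.02,0.005,-0.0005,0.009,0],[0.02,0.01,-0.0005,0.009,0],[0.02,0.014,-0.0005,0.009,0],[0.02,0.018,-0.0005,0.009,0],[0.02,0.021,-0.0005,0.009,0],[0.02,0.023,-0.0005,0.009,0],[0.02,0.023,-0.0005,0.009,0]]]'
python3 tip.py
```

```text
t: 7.05
eef_pos: [0.6586, -0.0866, -0.0205]
eef_rot: [2.176, 2.266, 0.0]
ft_force: [0.1, 0.5, 0.7]
opening: 0.0197
finger_force: 0.0
262 302 low pt [ 0.6415 -0.0968  0.014 ] ; 263 304 low pt [ 0.6452 -0.097   0.0124] ; 264 305 low pt [ 0.6482 -0.0966  0.0128] ; 270 304 low pt [ 0.67   -0.095   0.0398] ; 271 314 low pt [ 0.6708 -0.0954  0.0123] ; 272 316 low pt [ 0.6757 -0.0961  0.0128] ; 273 316 low pt [ 0.6779 -0.0952  0.0148] ; 274 316 low pt [ 0.6808 -0.0947  0.018 ] ; 
tcp [ 0.65856295 -0.08662508 -0.02054937] force [0.13252547 0.46843769 0.72786515]
```

```bash
python3 -m handwheel '[[[0.02,0.0035,0.0021,0,-2],[0.02,0.0071,0.0042,0,-4],[0.02,0.0108,0.006,0,-6],[0.02,0.0145,0.0078,0,-8],[0.02,0.0183,0.0094,0,-10],[0.02,0.0222,0.0109,0,-12],[0.02,0.0222,0.0109,0,-12]]]'
python3 - <<'E'
from w import *
s=manip.sense(); tcp=np.array(s["eef_pos"]); im=imaging.get_image("scene")
H,S,V=cv2.split(cv2.cvtColor(im["image"],cv2.COLOR_BGR2HSV))
a=np.radians(104.3); p0=np.r_[tcp[:2]+.064*np.array([np.cos(a),np.sin(a)]),a]; print("pred",p0)
p,e=fit(im,p0); print(p.round(4),np.degrees(p[2]),e); rel(p,(.5965,.1225),tcp)
cr=im["image"][220:340,240:400]; cv2.imwrite("pics/c4.png",cv2.resize(cr,None,fx=5,fy=5,interpolation=cv2.INTER_CUBIC))
E
```

```text
t: 7.68
eef_pos: [0.6688, -0.0643, -0.0206]
eef_rot: [1.927, 2.481, 0.0]
ft_force: [0.1, 0.8, 0.2]
opening: 0.0201
finger_force: 0.0
pred [ 0.653014   -0.00224764  1.82037841]
[-0.699   0.7591  5.647 ] 323.55184960339494 1.0
foot in wedge frame (mm) [1420.3  257.6]
tcp in wedge frame (mm) [1589.4  150.3]
```

View pics/c4.png

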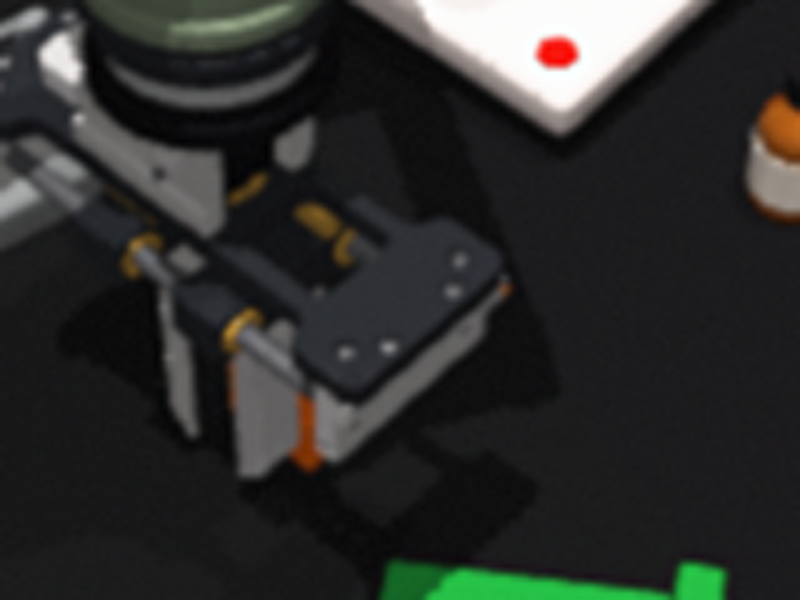

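The picture shows both fingers behind the tab, and the wedge is hidden except for a tip corner at px (341,278). I'll finish the arc, then lift back out of the way for a clean look.

```bash
python3 -m handwheel '[[[0.02,0.0035,0.0021,0,-2],[0.02,0.0071,0.0042,0,-4],[0.02,0.0108,0.006,0,-6],[0.02,0.0145,0.0078,0,-8],[0.02,0.0183,0.0094,0,-10],[0.02,0.0202,0.0102,0,-11],[0.02,0.0202,0.0102,0,-11]]]'
python3 -m handwheel '[[[0.02,-0.02,0,0,0],[0.02,-0.04,0,0,0],[0.02,-0.06,0,-0.02,0],[0.02,-0.1,0,-0.03,0],[0.02,-0.14,0,-0.04,0],[0.02,-0.16,0,-0.04,0],[0.02,-0.16,0,-0.04,0]]]'
cat > look.py <<'E'
from w import *
import sys
s=manip.sense(); tcp=np.array(s["eef_pos"]); g=np.array([float(x) for x in sys.argv[1:4]]); g[2]=np.radians(g[2])
for c in("top","scene"):
    im=imaging.get_image(c); p,e=fit(im,g); print(c,p.round(4),np.degrees(p[2]).round(1),e.round(3))
    rel(p,(.5965,.1225),tcp)
    H,S,V=cv2.split(cv2.cvtColor(im["image"],cv2.COLOR_BGR2HSV)); m=(((H<4)|(H>176))&(S>180)&(V>120)).astype(np.uint8)
    n,l,st,ce=cv2.connectedComponentsWithStats(m); print("red",[(ce[i].round(1).tolist(),world(im,*ce[i][:,None].round().astype(int))[0].round(4).tolist()) for i in range(1,n) if 15<st[i,4]<100])
b=np.array(s["eef_rot"]); print("tcp",tcp,"yaw",np.degrees(2*np.arctan2(b[1],b[0])).round(1)%360,"t",s["t"],s["ft_force"])
E
python3 look.py 0.646 0.015 115
```

```text
t: 8.32
eef_pos: [0.6734, -0.0424, -0.0207]
eef_rot: [-1.682, -2.653, -0.0]
ft_force: [-0.4, 0.9, -1.1]
opening: 0.0202
finger_force: 0.0
t: 8.9
eef_pos: [0.744, -0.1939, 0.0212]
eef_rot: [1.687, 2.643, -0.001]
ft_force: [-0.7, -0.5, 0.0]
opening: 0.0199
finger_force: 0.0
top [0.6458 0.0157 2.0196] 115.7 0.08
foot in wedge frame (mm) [117.6  -1.9]
tcp in wedge frame (mm) [-231.4    2.5]
red [([277.6, 245.8], [0.596, 0.1192, 0.0408])]
scene [0.6462 0.0187 2.0085] 115.1 0.053
foot in wedge frame (mm) [115.1   1.1]
tcp in wedge frame (mm) [-234.     1.6]
red [([351.0, 230.0], [0.5996, 0.1216, 0.0392])]
tcp [ 0.74398948 -0.19390754  0.02115825] yaw 114.9 t 8.9 [-0.71373967 -0.51124734  0.00246329]
```

The foot now lies at (116, −0.4) mm in the wedge frame, so the wedge is aligned. I'll return and push straight until the tip is just short of the foot.

```bash
python3 -m handwheel '[[[0.02,0.035,0.001,0,0],[0.02,0.07,0.001,0.02,0],[0.02,0.1,0.001,0.04,0],[0.02,0.13,0.001,0.041,0],[0.02,0.15,0.001,0.041,0],[0.02,0.16,0.001,0.041,0],[0.02,0.17,0.001,0.041,0],[0.02,0.18,0.001,0.041,0],[0.02,0.19,0.001,0.041,0],[0.02,0.2,0.001,0.041,0],[0.02,0.205,0.001,0.041,0],[0.02,0.205,0.001,0.041,0]]]'
python3 look.py 0.63 0.051 115.3
```

```text
t: 10.0
eef_pos: [0.6547, -0.0005, -0.0216]
eef_rot: [-1.681, -2.654, -0.0]
ft_force: [0.4, -0.8, -0.3]
opening: 0.0204
finger_force: 0.0
top [0.6057 0.1031 2.0121] 115.3 1.668
foot in wedge frame (mm) [21.4  0. ]
tcp in wedge frame (mm) [-1.147e+02 -1.000e-01]
red [([277.6, 245.7], [0.5963, 0.1195, 0.0348])]
scene [0.6261 0.0552 2.5069] 143.6 6.098
foot in wedge frame (mm) [ 63.7 -36.7]
tcp in wedge frame (mm) [-56.1  27.8]
red [([350.8, 230.1], [0.5994, 0.1218, 0.0389])]
tcp [ 6.54734318e-01 -5.01096541e-04 -2.16028314e-02] yaw 115.30000000000001 t 10.0 [ 0.3892556  -0.84357668 -0.28307783]
```

```bash
cat > clr.py <<'E'
from w import *
from scipy.spatial import cKDTree
import sys
r1,az1=float(sys.argv[1]),float(sys.argv[2])
s=manip.sense(); tcp=np.array(s["eef_pos"]); A=[];B=[]
for c in("top","scene"):
    im=imaging.get_image(c); D=im["depth"]; H,S,V=cv2.split(cv2.cvtColor(im["image"],cv2.COLOR_BGR2HSV))
    sm=np.zeros(D.shape,bool)
    for d in masks_of(c,"scope")[:1]: sm|=d["pixels"]; print(c,"mask",d["conf"],d["pixels"].sum())
    v,u=np.nonzero(D>0); P=world(im,u,v); inm=cv2.dilate(sm.astype(np.uint8),np.ones((7,7)))[v,u]>0
    q=P[:,:2]-[.505,.177]; w=np.array([-.215,.977]); f=np.array([.977,.215])
    box=(np.abs(q@f)<.125)&(np.abs(q@w)<.12)&(P[:,2]>.06)&(P[:,2]<.36)
    e=cv2.erode(sm.astype(np.uint8),np.ones((3,3)))[v,u]>0
    B.append(P[e&box]); A.append(P[~inm&(P[:,2]>.08)&(P[:,0]>.15)&(P[:,0]<.85)&(P[:,1]>-.3)&(P[:,1]<.35)])
A=np.vstack(A);B=np.vstack(B)[::2]; print(len(A),len(B))
r0,az0=np.hypot(*tcp[:2]),np.arctan2(tcp[1],tcp[0]); T=cKDTree(B)
for k in(0,.5,.8,1):
    dq=k*(az1-az0); dr=k*(r1-r0)
    X=A.copy(); az=az0; X[:,:2]+=dr*np.array([np.cos(az),np.sin(az)]); c,n=np.cos(dq),np.sin(dq); X=X@np.array([[c,n,0],[-n,c,0],[0,0,1]])
    d,i=T.query(X); j=np.argmin(d); print(k,d[j].round(3),"arm",X[j].round(3),"scope",B[i[j]].round(3))
    # horizontally close arm points, not more than slightly above scope (undersides unseen)
    T2=cKDTree(B[:,:2]); d2,i2=T2.query(X[:,:2]); m=d2<.01
    print("   overlapping in plan:",m.sum(), "min z",X[m,2].min().round(3) if m.any() else None, "scope z below",B[i2[m],2].max().round(3) if m.any() else None)
E
python3 clr.py 0.627 0.103
```

```text
top mask 0.59 13091
scene mask 0.67 7758
52306 6084
0 0.005 arm [0.425 0.123 0.306] scope [0.431 0.122 0.306]
   overlapping in plan: 1 min z 0.306 scope z below 0.239
0.5 0.035 arm [0.404 0.145 0.306] scope [0.431 0.122 0.306]
   overlapping in plan: 151 min z 0.432 scope z below 0.217
0.8 0.037 arm [0.597 0.109 0.352] scope [0.581 0.142 0.343]
   overlapping in plan: 966 min z 0.378 scope z below 0.305
1 0.024 arm [0.589 0.121 0.352] scope [0.581 0.142 0.343]
   overlapping in plan: 2250 min z 0.37 scope z below 0.338
```

```bash
python3 - <<'E'
from w import *
a=imaging.get_image("scene");b=imaging.get_image("top")
cv2.imwrite("pics/c5.png",np.hstack([cv2.resize(a["image"][0:330,130:450],(480,495)),cv2.resize(b["image"][90:420,180:390],(315,495))]))
v,u=np.nonzero(a["depth"]>0);P=world(a,u,v); tcp=np.array(manip.sense()["eef_pos"])
k=(P[:,2]>.2)&(P[:,1]<.075)&(P[:,1]>-.2)&(P[:,0]>.3)&(P[:,0]<.8)
for x in np.arange(.32,.74,.04):
    m=P[k&(P[:,0]>=x)&(P[:,0]<x+.04)]
    if len(m)>5: i=np.argmin(m[:,2]); print(x.round(2),"lowest",m[i].round(3),"ymax",m[:,1].max().round(3))
E
```

```text
0.44 lowest [ 0.456 -0.021  0.431] ymax -0.021
0.48 lowest [ 0.519 -0.04   0.374] ymax 0.048
0.52 lowest [ 0.557 -0.045  0.352] ymax 0.067
0.56 lowest [ 0.599 -0.051  0.33 ] ymax 0.067
0.6 lowest [ 0.634 -0.03   0.201] ymax 0.061
0.64 lowest [ 0.678 -0.032  0.2  ] ymax 0.056
0.68 lowest [ 0.692 -0.01   0.2  ] ymax 0.05
```

View pics/c5.png

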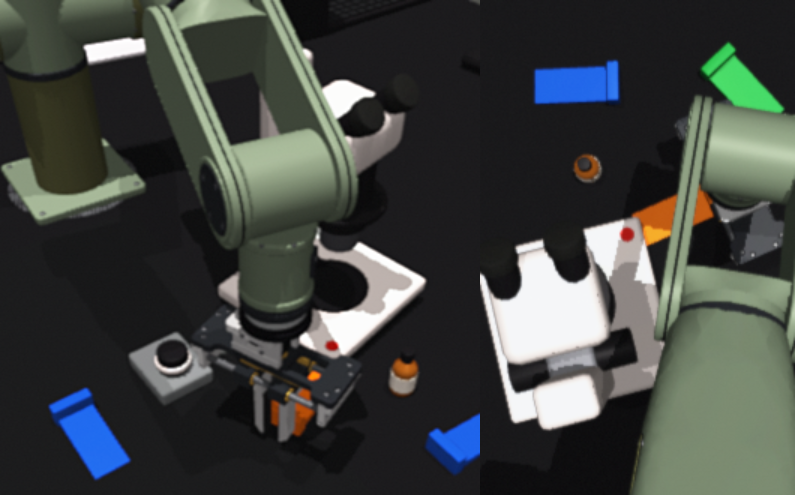

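The picture shows the tip (orange, ~(640,228) in the right half) just at the base corner, heading for the sticker. The left forearm plate clears the eyepieces, by about 24 mm estimated at the end, and levelling tilts the scope away from it. I'll continue in short pushes and watch the force.

```bash
python3 -m handwheel '[[[0.02,0.004,0,0,0],[0.02,0.008,0,0,0],[0.02,0.012,0,0,0],[0.02,0.016,0,0,0],[0.02,0.02,0,0,0],[0.02,0.024,0,0,0],[0.02,0.028,0,0,0],[0.02,0.032,0,0,0],[0.02,0.036,0,0,0],[0.02,0.04,0,0,0]]]'
python3 clr.py 0.627 0.103; python3 look.py 0.61 0.094 115.3 | grep red
```

```text
t: 11.23
eef_pos: [0.6381, 0.0348, -0.0216]
eef_rot: [1.682, 2.653, -0.0]
ft_force: [1.9, -4.1, -0.7]
opening: 0.02
finger_force: 2.3
scene mask 0.87 5648
58112 1069
0 0.0 arm [0.548 0.225 0.348] scope [0.548 0.225 0.348]
   overlapping in plan: 4052 min z 0.081 scope z below 0.352
0.5 0.001 arm [0.491 0.211 0.316] scope [0.491 0.211 0.317]
   overlapping in plan: 2835 min z 0.193 scope z below 0.352
0.8 0.001 arm [0.495 0.206 0.318] scope [0.494 0.207 0.317]
   overlapping in plan: 2250 min z 0.193 scope z below 0.351
1 0.0 arm [0.49  0.212 0.318] scope [0.49  0.212 0.318]
   overlapping in plan: 2083 min z 0.193 scope z below 0.348
red [([276.3, 245.9], [0.5957, 0.1227, 0.0439])]
red []
```

```bash
python3 -m handwheel '[[[0.02,0.002,0,0,0],[0.02,0.005,0,0,0],[0.02,0.0075,0,0,0],[0.02,0.01,0,0,0],[0.02,0.0125,0,0,0],[0.02,0.015,0,0,0],[0.02,0.0175,0,0,0],[0.02,0.02,0,0,0],[0.02,0.022,0,0,0]]]'
cat > tilt.py <<'E'
from w import *
for c in("top","scene"):
    im=imaging.get_image(c); S=cv2.cvtColor(im["image"],cv2.COLOR_BGR2HSV)
    v,u=np.nonzero((im["depth"]>0)&(S[...,1]<60)&(S[...,2]>120)); P=world(im,u,v)
    q=P[:,:2]-[.505,.177]; k=(np.abs(q[:,0]*.977+q[:,1]*.215)<.11)&(np.abs(-q[:,0]*.215+q[:,1]*.977)<.11)&(P[:,2]>.022)&(P[:,2]<.055); Q=P[k]
    for _ in range(4):
        m=Q.mean(0); n=np.linalg.svd(Q-m,full_matrices=False)[2][2]; n*=np.sign(n[2]); r=(Q-m)@n; Q=Q[np.abs(r)<max(.003,2*r.std()*.7)]
    print(c,len(Q),"normal",n.round(4),"tilt",np.arccos(n[2]).round(4),"mean",m.round(4))
E
python3 tilt.py; python3 look.py 0.6 0.114 115.3 | grep red
```

```text
t: 12.28
eef_pos: [0.6283, 0.0551, -0.0218]
eef_rot: [-1.681, -2.653, 0.0]
ft_force: [1.1, -3.3, -1.8]
opening: 0.0197
finger_force: 1.6
top 1291 normal [ 0.0091 -0.0011  1.    ] tilt 0.0092 mean [0.5533 0.1566 0.0428]
scene 1736 normal [ 0.0077 -0.0063  1.    ] tilt 0.01 mean [0.5188 0.2134 0.0444]
red []
red []
```

```bash
python3 -m handwheel '[[[0.02,0.0015,0,0,0],[0.02,0.003,0,0,0],[0.02,0.0045,0,0,0],[0.02,0.006,0,0,0],[0.02,0.0065,0,0,0]]]'; python3 tilt.py
```

```text
t: 12.9
eef_pos: [0.6262, 0.0603, -0.0216]
eef_rot: [1.681, 2.653, -0.0]
ft_force: [1.8, -3.6, -2.0]
opening: 0.0198
finger_force: 2.2
top 1400 normal [0.0058 0.0021 1.    ] tilt 0.0062 mean [0.5506 0.1532 0.0431]
scene 1668 normal [ 0.005 -0.004  1.   ] tilt 0.0064 mean [0.5181 0.2134 0.0445]
```

```bash
python3 -m handwheel '[[[0.02,0.001,0,0,0],[0.02,0.002,0,0,0],[0.02,0.002,0,0,0]]]'; python3 tilt.py
```

```text
t: 13.25
eef_pos: [0.6253, 0.0619, -0.0217]
eef_rot: [1.681, 2.653, -0.0]
ft_force: [2.4, -3.8, -1.3]
opening: 0.02
finger_force: 2.5
top 1400 normal [ 2.2e-03 -1.0e-04  1.0e+00] tilt 0.0022 mean [0.5489 0.152  0.0431]
scene 1655 normal [ 0.004  -0.0051  1.    ] tilt 0.0065 mean [0.5175 0.2138 0.0445]
```

```bash
python3 -m handwheel '[[[0.02,0.001,0,0,0],[0.02,0.002,0,0,0],[0.02,0.002,0,0,0]]]'; python3 tilt.py
```

```text
t: 13.6
eef_pos: [0.6249, 0.0631, -0.0216]
eef_rot: [1.681, 2.652, -0.001]
ft_force: [2.4, -5.8, -3.2]
opening: 0.02
finger_force: 3.3
top 1413 normal [0.0063 0.001  1.    ] tilt 0.0064 mean [0.5477 0.1511 0.0432]
scene 1621 normal [ 0.0038 -0.0043  1.    ] tilt 0.0057 mean [0.5179 0.215  0.0445]
```

```bash
python3 -m handwheel '[[[0.02,0.001,0,0,0],[0.02,0.002,0,0,0],[0.02,0.002,0,0,0]]]'; python3 tilt.py
```

```text
t: 13.95
eef_pos: [0.6244, 0.0643, -0.0215]
eef_rot: [1.68, 2.651, -0.002]
ft_force: [3.4, -7.5, -3.9]
opening: 0.0199
finger_force: 4.1
top 1471 normal [0.003  0.0011 1.    ] tilt 0.0032 mean [0.5465 0.1509 0.0434]
scene 1613 normal [ 0.0043 -0.0041  1.    ] tilt 0.0059 mean [0.5172 0.2136 0.0445]
```

```bash
python3 -m handwheel '[[[0.02,0.001,0,0,0],[0.02,0.002,0,0,0],[0.02,0.002,0,0,0]]]'; python3 tilt.py
```

```text
t: 14.3
eef_pos: [0.6239, 0.0655, -0.0215]
eef_rot: [1.68, 2.65, -0.002]
ft_force: [4.1, -8.6, -3.6]
opening: 0.0199
finger_force: 4.8
top 1467 normal [0.0042 0.0027 1.    ] tilt 0.005 mean [0.5463 0.1496 0.0435]
scene 1586 normal [ 0.0029 -0.0041  1.    ] tilt 0.0051 mean [0.5182 0.2141 0.0446]
```

The force has climbed to about 9.6 N and the tilt has levelled off, so the scope should be level. I'll withdraw and inspect.

```bash
python3 -m handwheel '[[[0.02,-0.004,0,0,0],[0.02,-0.012,0,0,0],[0.02,-0.03,0,0,0],[0.02,-0.06,0,0,0],[0.02,-0.1,0,-0.01,0],[0.02,-0.14,0,-0.02,0],[0.02,-0.18,0,-0.03,0],[0.02,-0.22,0,-0.04,0],[0.02,-0.24,0,-0.04,0],[0.02,-0.24,0,-0.04,0]]]'; python3 tilt.py; python3 look.py 0.597 0.123 115.3
python3 - <<'E'
from w import *
a=imaging.get_image("scene");b=imaging.get_image("top")
cv2.imwrite("pics/c6.png",np.hstack([cv2.resize(a["image"][120:320,220:480],(480,369)),cv2.resize(b["image"][170:390,170:360],(319,369))]))
E
```

```text
t: 15.23
eef_pos: [0.7273, -0.1545, 0.02]
eef_rot: [1.686, 2.646, 0.002]
ft_force: [-0.2, -0.3, 0.6]
opening: 0.0202
finger_force: 0.0
top 3660 normal [ 4.e-03 -2.e-04  1.e+00] tilt 0.004 mean [0.5149 0.1264 0.0435]
scene 4134 normal [ 0.0026 -0.0033  1.    ] tilt 0.0042 mean [0.5139 0.171  0.0445]
top [0.5992 0.1228 1.9836] 113.7 2.101
foot in wedge frame (mm) [0.8 2.6]
tcp in wedge frame (mm) [-299.4   -5.6]
red [([276.7, 246.7], [0.5939, 0.1208, 0.044])]
scene [0.5985 0.127  1.987 ] 113.8 0.516
foot in wedge frame (mm) [-3.2  3.7]
tcp in wedge frame (mm) [-303.5   -3.6]
red [([351.1, 226.7], [0.5972, 0.1229, 0.0445])]
tcp [ 0.72447089 -0.14916076  0.01787915] yaw 115.19999999999999 t 15.3333 [ 0.19760798 -0.4096874   0.26384923]
```

View pics/c6.png

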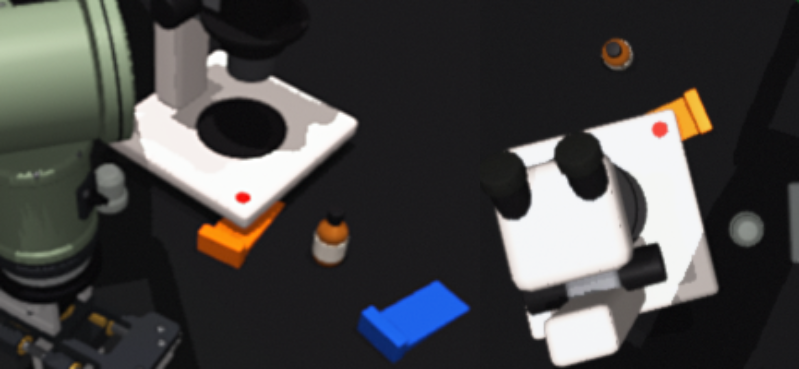

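The wedge sits under the corner below the sticker (tab at (225,245) on the left, (690,110) on the right). The measured tilt is about 0.004 rad, with the foot at x≈0, y≈3 mm on the ramp. The bottle and objective stand where they were, and the gripper is clear.

```bash
python3 -c "
from rig import ticket
print(ticket.job_done())"
```

```text
the job is handed in; nothing more can be done
None
```

I pushed the orange wedge under the short foot and handed the job in. The microscope measured level to about 0.004 rad, with the foot near the middle of the ramp and the robot clear; the hand-in returned no verdict.

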